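# Gauge a drilled anchor hole and set the stud that fits its depth

### The arm

A 6-joint arm with a two-finger parallel gripper is mounted at the origin on the work surface. World frame = base frame: x ahead of the robot, y to its left, z up, the work surface at z = 0. Lengths are in m, angles in rad, forces in N, time in s.
With the tool pointing down it reaches from about 0.35 to 0.775 m from the base axis. Payload 5.5 kg.
Tool frame: the origin (TCP) lies at the very end of the fingers, on their centre line; the grasp point (between the pads) lies 19 mm behind it; z points along the fingers, y is the direction in which the jaws open and shut (so a half turn about z gives the same grasp; the last joint's range is limited). The gripper opens to 85 mm and grips with 20 to 120 N. Pads are 22 mm wide; open, the fingers measure 114 mm over their backs; the gripper's body (76 mm by 85 mm) begins 54 mm behind the grasp point. The pads swing forward as they close: fully open they stand 13 mm farther back than shut.
Start: joints at [-1.419, 0.313, 0.046, 1.304, 0, 1.431], TCP at [0.165, -0.551, 0.231] pointing down, gripper open.
Joint ranges: [-2.76, 2.76], [-0.86, 1.69], [-1.03, 1.26], [-2.2, 2.34], [-1.47, 1.5], [-3.14, 3.14]. Speed limits (rad/s): [2.57, 2.57, 3.14, 3.14, 3.14, 3.14].

### API

Orientations are given as a unit quaternion [w, x, y, z].
In Python, from workcell import get_state, read_camera, hand_in, find_in, silhouettes gives the robot as it stands. The module is installed in compiled form; this text tells all that it offers.
- The arm moves only by the tool send_rows, never from a script. Its argument "deltas" is a list that holds one entry, the list of rows, each a list of 6 numbers: the shift along the world's x, y, z in cm, then the turn, a rotation vector about the world's x, y, z in degrees. In form: [[[dx, dy, dz, wx, wy, wz], ...]]. A call has 1 to 12 rows; each row is the pose to reach, as a shift and turn from the pose commanded when the call began; what a row does not reach only later rows make up. A row lasts 1/10 s, in which the tool goes at most 50 mm and 8.59 degrees, less where a joint would pass 70% of its speed; a pose out of reach is approached as far as the arm can. A call with a gripper value outside its range is refused whole. "jaw" is the opening, from -1 (shut) to 1 (fully open), so that 0 is half open, set as the call begins (left out, the last holds). The fingers move at their own pace and stop on an object; "force" is the grip in N (left out, the last holds). Time passes only in rows, so rows that repeat a pose let the fingers close. It gives the time, the measured TCP pose, the force and the opening at its end, in the units of the state.
- get_state(): the state, without advancing time (a new reading comes with each control period).
- read_camera(name): name is "scene" or "top" or "wrist"; returns a dict with "img" (384x512x3 uint8, red, green, blue), "z_map" (384x512 float32, m along the optical axis (not along the pixel's ray), 0 where there is no reading), "vfov" (degrees; the focal length in pixels is half the picture's height over the tangent of half this angle, whatever the lens; pixels are square), "cx", "cy" (the principal point, pixels), "R" (3x3) and "t" (3): a world point X has camera coordinates R X + t; the wrist camera has in their place "hand_eye" (4x4, takes a point from camera to tool coordinates, whose origin is the TCP and whose axes are the flange's). Camera axes: x right, y down, z forward; pixel columns grow to the right and rows downward; lengths in m; the calibration is good to about 2 mm. The wrist camera is an equidistant fisheye: a pixel r from the principal point sees the ray r / f radians off the axis. A picture is of the moment at which its call begins: read the wrist's pose just before it.
- hand_in(): hands the job in, once; it reports no verdict.
Trained networks look in a picture, given as the dict that the camera call returned (one of the last four; its "shot" number tells which), for a name from the list of things; names that differ only in an ending like _2 or _b are one class to them, and where a whole thing is asked for, a point or a joint stands for the part that bears it (a point fixed in the world has none). Each returns a list of dicts, best first, with "conf" (0 to 1); they miss things now and then, are a little off and sometimes report something else, mostly with a low value. They report only what shows in the picture. A call takes as long as a camera call.
- find_in(picture, thing): "box" ([centre column, centre row, width, height] in pixels, round what is visible of it).
- silhouettes(picture, thing): "mask" (384x512 bool, what is visible of it) and "box" ([centre column, centre row, width, height] in pixels, round what is visible of it).
The state is a dict: "clock": time; "joint_pos": joint angles; "qvel": joint speeds; "tau": joint torques, N m; "tcp_pos": TCP position; "orientation": TCP orientation; "wrist_force": force on the tool from outside, world axes, zero at the start; "ft_torque": the same for the moment, N m; "finger_gap": finger opening in m.
Only numpy, scipy, OpenCV 4.12 (cv2) and the standard library are available. Lean on these libraries where they do the work, as an engineer would, in place of code of your own. Each camera call takes 0.05 s, during which the arm holds its last target.

### The job

Use the depth rod to find out how deep the hole in the concrete footing is: rest the rod's tip on the bottom of the hole for a second, then put the rod back upright in its blue stand. Then take the one anchor stud of that depth from the rack and stand it in the hole, pushed home and let go, so that its yellow setting mark is level with the concrete face; the other two studs must end up in the rack. Do not disturb the tape measure, the jar or the wrench.

Things in the scene. Friction and masses are not known exactly. Their poses are not given: they have to be found in the camera images.
- footing: concrete block 150 x 150 mm, 85 mm tall, fixed; origin at the centre of its underside, z up. Its only hole is 20 mm to -x and 15 mm to +y of the centre in its own frame.
- hole_mouth (a point): centre of the mouth of the drilled blind hole in the footing's top face (85 mm above the bench), axes as the footing; vertical hole, 18.5 mm diameter, flat bottom 30, 45 or 60 mm below the face: which of these is not known and changes from one start to the next.
- rack: wooden stud rack 240 (its x) x 70 (its y) x 30 mm tall, fixed; origin at the centre of its underside, z up. Three sockets in a row at x = -80, 0 and +80 mm on its centre line, 18 mm diameter, 22 mm deep (floor 8 mm above the bench); one stud stands in each, in changing order.
- stud_short_centre (a point): centre (half-way up) of the short anchor stud: upright plain round steel bar, 16 mm diameter, 75 mm long, its setting mark (yellow ring, 5 mm wide) 30 mm above its lower end, 45 mm of bar above the mark; loose, 120 g give or take a third. z axis along the bar, upwards.
- stud_medium_centre (a point): centre (half-way up) of the medium anchor stud: upright plain round steel bar, 16 mm diameter, 90 mm long, its setting mark (yellow ring, 5 mm wide) 45 mm above its lower end, 45 mm of bar above the mark; loose, 120 g give or take a third. z axis along the bar, upwards.
- stud_long_centre (a point): centre (half-way up) of the long anchor stud: upright plain round steel bar, 16 mm diameter, 105 mm long, its setting mark (yellow ring, 5 mm wide) 60 mm above its lower end, 45 mm of bar above the mark; loose, 120 g give or take a third. z axis along the bar, upwards.
- stud_short_mark (a point): middle of the short stud's yellow setting mark, on its axis, 30 mm above its lower end
- stud_medium_mark (a point): middle of the medium stud's yellow setting mark, on its axis, 45 mm above its lower end
- stud_long_mark (a point): middle of the long stud's yellow setting mark, on its axis, 60 mm above its lower end
- stand: blue block 75 x 75 x 60 mm tall, fixed; origin at the centre of its underside, z up. In the middle of its top is the rod's socket, 13 mm diameter, 45 mm deep (floor 15 mm above the bench).
- rod_handle (a point): centre of the depth rod's handle: black cylinder, 22 mm diameter, 60 mm long, with a red band, on the upper end of a steel rod of 10 mm diameter that reaches 85 mm below the handle (lower end 115 mm below this point). Loose, 120 g, starts upright in the stand's socket with its tip on the socket floor. z axis along the rod, upwards.
- rod_tip (a point): flat lower end of the depth rod, on its axis, 115 mm below the handle's centre
- tape_centre (a point): centre of a loose grey tape measure, 66 x 36 x 60 mm tall: leave alone
- jar_centre (a point): centre of a loose clear jar with an orange lid, 68 mm diameter, 75 mm tall: leave alone
- wrench: loose steel wrench, 180 mm long along its x, lying flat: leave alone

How it is judged:
By the outcome, as a careful person would: the job done as asked, in the order asked, and still so for the second after the job is handed in, with the robot touching nothing.
It also fails if it takes over 72 s, if anything falls off the work surface, if the arm or the gripper's body presses on something with over 40 N, if the wrist force passes 120 N, or if a joint passes its speed limit or range.

## Working session

There is one attempt and no reset: what is moved stays moved. The work goes in short steps, Python scripts to look and compute and a tool call to move; the robot and the scene stay as the last step left them, time stands still between calls to the robot, and variables do not carry over. Pictures are saved under pics/ and viewed, and the job is handed in when it is done.

Besides the shell and the picture viewer there is one more tool, called after "Emit:" as name([rows], argument=value, ...), one row to a line, values as JSON. send_rows: Moves the arm, as the interface text tells. Its arguments: {"type":"object","properties":{"deltas":{"type":"array","items":{"type":"array","items":{"type":"array","items":{"type":"number"}}}},"jaw":{"type":"number"},"force":{"type":"number"}},"required":["deltas"]}

```bash
mkdir -p pics; cat > h.py <<'E'
import numpy as np, cv2
from workcell import *
def save(p,n): cv2.imwrite('pics/'+n+'.png', p['img'][:,:,::-1])
def foc(p): return p['img'].shape[0]/2/np.tan(np.radians(p['vfov'])/2)
def cloud(p):
    f=foc(p); v,u=np.mgrid[0:384,0:512]; z=p['z_map'].astype(float)
    c=np.stack([(u-p['cx'])/f*z,(v-p['cy'])/f*z,z],-1)
    R=np.array(p['R']);t=np.array(p['t'])
    w=(c-t)@R
    w[z==0]=np.nan
    return w
E
python3 - <<'E'
from h import *
s=get_state(); print(s)
for n in ('scene','top'):
    p=read_camera(n); save(p,n+'0'); print(n,p['vfov'],p['cx'],p['cy'],p['R'],p['t'])
    np.savez(n+'0.npz',w=cloud(p),img=p['img'])
    for th in ['footing','hole_mouth','rack','stud_short_centre','stud_medium_centre','stud_long_centre','stand','rod_handle','tape_centre','jar_centre','wrench']:
        print(th,[(np.round(d['box']),round(d['conf'],2)) for d in find_in(p,th)][:3])
print(get_state()['clock'])
E
```

```text
{'clock': 0.0, 'joint_pos': array([-1.41862795e+00,  3.14036915e-01,  4.49423459e-02,  1.30359331e+00,
        3.52532500e-05,  1.43119681e+00]), 'qvel': array([-0.00133113, -0.0007341 , -0.00068684,  0.00054755, -0.00119835,
       -0.00022754]), 'tau': array([ 1.26029377e-04, -4.80622065e+01,  2.98534602e+01,  1.92247523e-02,
       -2.69298216e-04, -2.48910588e-06]), 'tcp_pos': array([ 0.16531733, -0.55017454,  0.23037312]), 'orientation': array([-9.45868236e-04,  9.89377355e-01,  1.45366965e-01,  1.16826446e-05]), 'wrist_force': array([-0.33033876,  0.14815952,  0.38419816]), 'ft_torque': array([ 0.01082016, -0.00355837,  0.00835459]), 'finger_gap': 0.08540694567588}
scene 42.673183317266144 257.2234925233157 193.4312462901059 [[ 0.47113732  0.88190531 -0.01651214]
 [ 0.56828454 -0.31780336 -0.75898202]
 [-0.67459788  0.34820116 -0.65090218]] [-0.31789772 -0.22909475  1.54024963]
footing [(array([227., 204.,  82.,  75.]), 0.73)]
hole_mouth []
rack [(array([318., 189.,  62.,  70.]), 0.75), (array([110., 213.,  14.,  38.]), 0.17)]
stud_short_centre [(array([300., 156.,  12.,  18.])
[... 655 characters left out ...]
4955 -0.01382212 -0.99664668]] [0.04384943 0.597103   1.14769983]
footing [(array([275., 233.,  76.,  73.]), 0.67)]
hole_mouth [(array([275., 231.,  74.,  73.]), 0.8), (array([271., 136.,  28.,  36.]), 0.39)]
rack [(array([181., 224.,  50.,  99.]), 0.97)]
stud_short_centre [(array([174., 256.,   9.,   8.]), 0.61)]
stud_medium_centre []
stud_long_centre []
stand [(array([378., 240.,  44.,  37.]), 0.85), (array([178., 223.,  12.,   4.]), 0.67), (array([373., 130.,  16.,  71.]), 0.64)]
rod_handle [(array([390., 244.,  17.,  10.]), 0.71)]
tape_centre [(array([106., 212.,  22.,  29.]), 0.68)]
jar_centre [(array([271., 135.,  30.,  31.]), 0.93)]
wrench [(array([373., 130.,  14.,  71.]), 0.81)]
1.2
```

```bash
python3 - <<'E'
import cv2
a=cv2.imread('pics/scene0.png');cv2.imwrite('pics/s0b.png',cv2.resize(a[100:384,60:400],None,fx=2.1,fy=2.1))
a=cv2.imread('pics/top0.png');cv2.imwrite('pics/t0b.png',cv2.resize(a[80:310,80:440],None,fx=2.2,fy=2.2))
E
```

```text
(no output)
```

View pics/s0b.png

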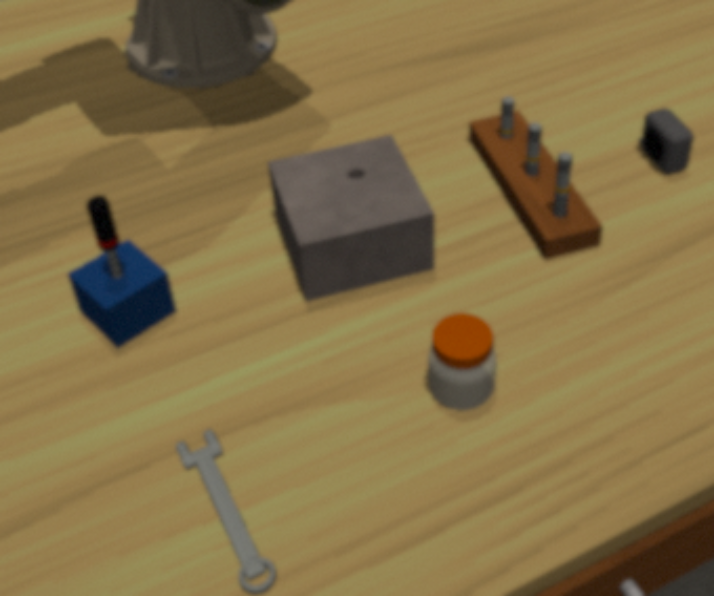

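View pics/t0b.png

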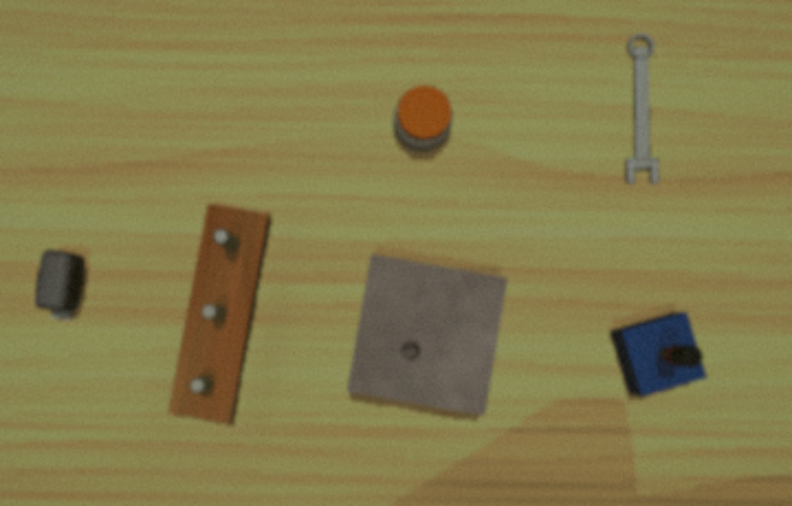

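```bash
cat > m.py <<'E'
from h import *
for n in ('top','scene'):
    d=np.load(n+'0.npz'); w=d['w']; img=d['img'].astype(int); r,g,b=img[...,0],img[...,1],img[...,2]
    z=w[...,2]
    def rect(m,name):
        pts=w[m][:,:2]
        m8=m.astype(np.uint8); 
        k,l,st,c=cv2.connectedComponentsWithStats(m8); i=1+np.argmax(st[1:,4]); mm=l==i
        pts=w[mm]; 
        (cx,cy),(a,bb),ang=cv2.minAreaRect((pts[:,:2]*1000).astype(np.float32))
        print(n,name,mm.sum(),'c',round(cx,1),round(cy,1),'size',round(a,1),round(bb,1),'ang',round(ang,1),'z',round(np.median(pts[:,2])*1000,1))
        return mm
    bench=z[(z<0.01)&(z>-0.01)]; print('bench',np.median(bench))
    x,y=w[...,0],w[...,1]
    foot=(abs(z-.085)<.006)&(abs(x-.5)<.2)&(y>-.2)&(y<.15)
    rect(foot,'foot')
    rect((abs(z-.03)<.007)&(r>1.4*b)&(y>.08)&(y<.4),'rack')
    rect((abs(z-.06)<.006)&(b>1.3*r)&(y<-.1),'stand')
    # things above
    for lo,hi,nm in ((.1,.2,'rod'),(.06,.14,'studs')):
        m=((z>lo)&(z<hi)&(x>.3)&(x<.7)&((y<-.15) if nm=='rod' else ((y>.08)&(y<.35))))
        k,l,st,c=cv2.connectedComponentsWithStats(m.astype(np.uint8))
        for i in range(1,k):
            if st[i,4]>3: 
                q=w[l==i]*1000; top=q[q[:,2]>q[:,2].max()-8]
                print(n,nm,st[i],np.round(top.mean(0),1),'max',round(q[:,2].max(),1),'all',np.round(q.mean(0),1))
E
python3 m.py
```

```text
bench 0.0005115390770633246
top foot 3957 c 498.1 10.2 size 150.0 150.2 ang 80.9 z 85.5
top rack 2572 c 519.0 243.5 size 71.5 240.5 ang 80.9 z 30.5
top stand 772 c 480.3 -250.6 size 73.4 75.5 ang 17.2 z 60.1
top rod [383 237  16  10 137] [ 479.8 -251.3  160.1] max 163.6 all [ 480.3 -248.1  146.1]
top studs [177 184  10   9  63] [597.8 229.8 114.7] max 119.2 all [597.  228.4 103. ]
top studs [172 218   9   7  49] [519.1 242.6  99.3] max 104.2 all [519.2 241.2  93.2]
top studs [238 220   7  39 155] [468.2  85.2  85.9] max 90.4 all [467.6  85.2  85.7]
top studs [167 252   8   7  45] [440.4 255.6  83.5] max 89.0 all [440.5 254.5  81.5]
bench -0.0016869467682914564
scene foot 2710 c 500.8 10.9 size 150.6 156.6 ang 80.9 z 83.2
scene rack 1443 c 521.3 244.0 size 72.8 246.4 ang 80.7 z 28.0
scene stand 759 c 483.7 -252.0 size 79.1 75.5 ang 17.4 z 58.2
scene rod [101 193  16  27 276] [ 484.3 -251.9  156.8] max 160.3 all [ 488.3 -252.2  134.8]
scene studs [299 146   6  10  54] [444.5 254.9  80. ] max 83.4 all [446.4 254.1  73.7]
scene studs [311 158   7  16  89] [524.2 242.3  94.8] max 98.2 all [525.5 241.1  81.2]
scene studs [241 164  17  21  92] [471.2  85.9  83.3] max 86.4 all [471.2  85.9  83.3]
scene studs [325 172   8  21 130] [602.  230.1 109.9] max 113.9 all [604.6 228.3  90.1]
```

Emit:
send_rows([
  [[4, 3.7, 0, 0, 0, -5], [8, 7.5, 0, 0, 0, -10], [12, 11.2, 0, 0, 0, -15], [16, 15, 0, 0, 0, -20], [20, 18.8, 0, 0, 0, -25.8], [24, 22.5, 0, 0, 0, -25.8], [28, 26.2, 0, 0, 0, -25.8], [31.7, 29.9, 0, 0, 0, -25.8], [31.7, 29.9, 0, 0, 0, -25.8], [31.7, 29.9, 0, 0, 0, -25.8], [31.7, 29.9, 0, 0, 0, -25.8], [31.7, 29.9, 0, 0, 0, -25.8]],
], jaw=1)

```text
clock: 2.4
tcp_pos: [0.4819, -0.2523, 0.2313]
orientation: [0.0, 0.997, -0.08, -0.0]
wrist_force: [-0.5, -0.1, -1.0]
finger_gap: 0.0858
```

```bash
cat >> h.py <<'E'
from scipy.spatial.transform import Rotation as Ro
def wcloud(p,s):
    f=foc(p); v,u=np.mgrid[0:384,0:512]; z=p['z_map'].astype(float)
    dx,dy=u-p['cx'],v-p['cy']; r=np.hypot(dx,dy); th=r/f
    k=np.where(r>0,np.tan(th)/np.maximum(r,1e-9),1/f)
    c=np.stack([dx*k*z,dy*k*z,z],-1)
    H=np.array(p['hand_eye']); q=s['orientation']; R=Ro.from_quat([q[1],q[2],q[3],q[0]]).as_matrix()
    w=(c@H[:3,:3].T+H[:3,3])@R.T+s['tcp_pos']
    w[z==0]=np.nan
    return w
E
python3 - <<'E'
from h import *
s=get_state(); p=read_camera('wrist'); save(p,'w1'); print(p['vfov'],p['cx'],p['cy'],p['hand_eye'])
w=wcloud(p,s); np.savez('w1.npz',w=w,img=p['img'])
img=p['img'].astype(int); r,g,b=img[...,0],img[...,1],img[...,2]
z=w[...,2]; x=w[...,0];y=w[...,1]
print('bench',np.nanmedian(z[(abs(z)<.01)]))
m=(abs(z-.06)<.008)&(b>1.3*r)
print(m.sum(), cv2.minAreaRect((w[m][:,:2]*1000).astype(np.float32)), np.median(z[m]))
m=(z>.1)&(z<.18)&(abs(x-.48)<.05)&(abs(y+.25)<.05)
q=w[m]*1000; print(m.sum(), q.mean(0), q.max(0)); 
for lo in (100,120,140,155): 
  k=q[(q[:,2]>lo)&(q[:,2]<lo+20)]
  if len(k): print(lo,len(k),k.min(0).round(1),k.max(0).round(1),k.mean(0).round(1))
E
```

```text
65.70646984690485 253.73250753143975 192.03732317008078 [[ 1.53180822e-04 -9.54620435e-01 -2.97825119e-01  7.51562241e-02]
 [ 9.99999988e-01  1.47676022e-04  4.09846981e-05 -2.27233457e-04]
 [ 4.85679832e-06 -2.97825121e-01  9.54620447e-01 -1.42113858e-01]
 [ 0.00000000e+00  0.00000000e+00  0.00000000e+00  1.00000000e+00]]
bench -0.00042043637155481095
4109 ((373.41168212890625, -373.44122314453125), (960.7620239257812, 181.71612548828125), 53.98759460449219) 0.059680125183023514
957 [ 483.126797   -252.0360185   147.76568206] [ 490.0378784  -240.53310481  161.45217698]
100 111 [ 478.5 -262.4  101.9] [ 490.  -241.4  119.9] [ 487.2 -252.7  112.6]
120 149 [ 477.7 -262.1  120.5] [ 489.7 -240.8  139.8] [ 487.1 -252.8  130.6]
140 575 [ 469.4 -262.2  140.5] [ 489.9 -240.5  160. ] [ 482.  -251.8  156.3]
155 562 [ 469.4 -262.   155. ] [ 489.8 -240.7  161.5] [ 480.3 -251.6  159.2]
```

View pics/w1.png

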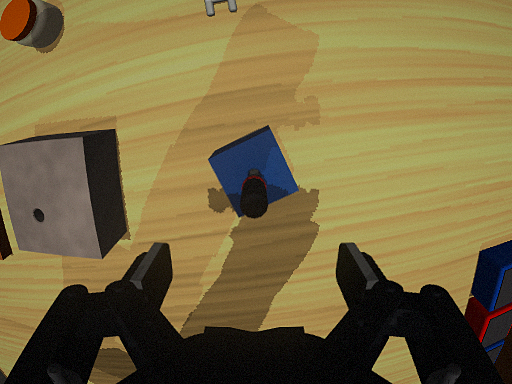

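Emit:
send_rows([
  [[-0.2, 0.05, -4, 0, 0, 0], [-0.2, 0.05, -8, 0, 0, 0], [-0.2, 0.05, -12, 0, 0, 0], [-0.2, 0.05, -12, 0, 0, 0], [-0.2, 0.05, -12, 0, 0, 0], [-0.2, 0.05, -12, 0, 0, 0]],
])

```text
clock: 3.05
tcp_pos: [0.4814, -0.2528, 0.1137]
orientation: [0.001, 0.997, -0.08, 0.002]
wrist_force: [0.4, -0.1, 1.4]
finger_gap: 0.0854
```

Emit:
send_rows([
  [[0, 0, 0, 0, 0, 0], [0, 0, 0, 0, 0, 0], [0, 0, 0, 0, 0, 0], [0, 0, 0, 0, 0, 0], [0, 0, 0, 0, 0, 0], [0, 0, 0, 0, 0, 0], [0, 0, 0, 0, 0, 0], [0, 0, 0, 0, 0, 0]],
], jaw=-1, force=40)

```text
clock: 3.85
tcp_pos: [0.4807, -0.2514, 0.1118]
orientation: [0.0, 0.997, -0.079, 0.0]
wrist_force: [-0.1, 0.3, 4.5]
finger_gap: 0.0209
```

Emit:
send_rows([
  [[0, 0, 1, 0, 0, 0], [0, 0, 3, 0, 0, 0], [0, 0, 6, 0, 0, 0], [0, 0, 10, 0, 0, 0], [0, 0, 12, 0, 0, 0], [0, 0, 12, 0, 0, 0], [0, 0, 12, 0, 0, 0], [0, 0, 12, 0, 0, 0], [0, 0, 12, 0, 0, 0]],
])

```text
clock: 4.75
tcp_pos: [0.4796, -0.2506, 0.2295]
orientation: [-0.001, 0.997, -0.079, -0.001]
wrist_force: [0.2, 0.9, -1.8]
finger_gap: 0.0209
```

```bash
cat > look.py <<'E'
from h import *
import sys
tag=sys.argv[1]
s=get_state(); p=read_camera('wrist'); save(p,tag); w=wcloud(p,s); np.savez(tag+'.npz',w=w,img=p['img'])
print(s['clock'],s['tcp_pos'].round(4),s['wrist_force'].round(2),s['ft_torque'].round(3),s['finger_gap'])
img=p['img'].astype(int); r,g,b=img[...,0],img[...,1],img[...,2]
x,y,z=w[...,0],w[...,1],w[...,2]
def rect(m,name):
    k,l,st,c=cv2.connectedComponentsWithStats(m.astype(np.uint8))
    if k<2: return
    mm=l==1+np.argmax(st[1:,4]); pts=w[mm]*1000
    print(name,mm.sum(),[np.round(v,1) for v in cv2.minAreaRect(pts[:,:2].astype(np.float32))],pts[:,2].mean().round(1))
rect((abs(z-.06)<.006)&(b>1.3*r)&(y<-.15),'stand')
rect((abs(z-.085)<.006)&(abs(y)<.12),'foot')
rect((abs(z-.03)<.006)&(r>1.4*b)&(y>.1),'rack')
E
python3 look.py w2
```

```text
4.75 [ 0.4796 -0.2506  0.2295] [ 0.15  0.89 -1.79] [-0.014  0.026 -0.007] 0.020908355302653135
stand 4240 [array([ 479.4, -251.4]), array([75.7, 74.3]), np.float64(16.5)] 59.6
foot 9889 [array([497. ,  10.9]), array([152.9, 151.1]), np.float64(81.0)] 84.5
rack 37 [array([407.1, 226.6]), array([ 7.7, 28.1]), np.float64(62.8)] 27.8
```

View pics/w2.png

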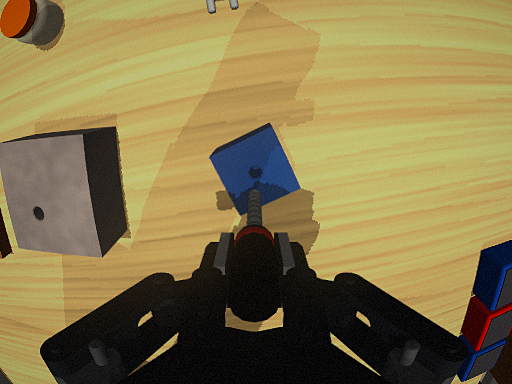

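Emit:
send_rows([
  [[0, 2, 0, 0, 0, 0], [0, 5, 0, 0, 0, 0], [0, 9, 0, 0, 0, 0], [0, 13, 0, 0, 0, 0], [0, 17, 0, 0, 0, 0], [0, 21, 0, 0, 0, 0], [0.1, 25, 0, 0, 0, 0], [0.1, 27, 0, 0, 0, 0], [0.1, 28, 0, 0, 0, 0], [0.1, 28, 0, 0, 0, 0], [0.1, 28, 0, 0, 0, 0], [0.1, 28, 0, 0, 0, 0]],
])

```text
clock: 6.0
tcp_pos: [0.4797, 0.0143, 0.2312]
orientation: [-0.005, 0.997, -0.071, 0.0]
wrist_force: [0.6, 0.5, -1.1]
finger_gap: 0.021
```

```bash
sleep 0; python3 look.py w3; python3 - <<'E'
import cv2
a=cv2.imread('pics/w3.png');cv2.imwrite('pics/w3b.png',cv2.resize(a[80:330,130:380],None,fx=2.4,fy=2.4,interpolation=cv2.INTER_CUBIC))
E
```

```text
6.0 [0.4797 0.0143 0.2312] [ 0.56  0.52 -1.07] [-0.062 -0.062 -0.04 ] 0.021017208802918654
stand 2578 [array([ 479.1, -251.1]), array([76.1, 76.9]), np.float64(16.7)] 59.3
foot 20561 [array([497.3,  11. ]), array([150.9, 150.9]), np.float64(80.9)] 84.5
rack 6422 [array([518.2, 243.8]), array([ 72.3, 241.3]), np.float64(80.7)] 29.4
```

View pics/w3b.png

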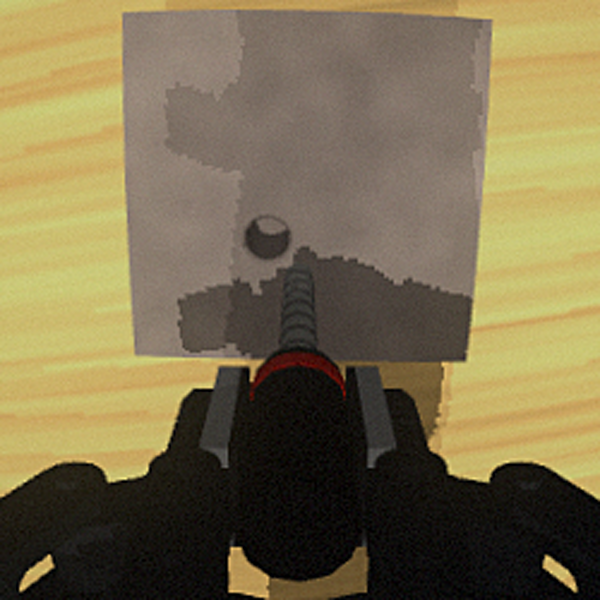

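Emit:
send_rows([
  [[0, 0, 0, 0, 0, 0], [0, 0, 0, 0, 0, 0], [0, 0, 0, 0, 0, 0], [0, 0, 0, 0, 0, 0]],
])

```text
clock: 6.45
tcp_pos: [0.4796, 0.0154, 0.2314]
orientation: [-0.005, 0.998, -0.07, 0.0]
wrist_force: [-0.3, 0.3, -1.6]
finger_gap: 0.0211
```

```bash
python3 look.py w4; cat > hole.py <<'E'
from h import *
import sys
d=np.load(sys.argv[1]+'.npz'); w=d['w']*1000; img=d['img']
x,y,z=w[...,0],w[...,1],w[...,2]
# footing rect
m=(abs(z-85)<6)&(abs(x-498)<95)&(abs(y-10)<95)
k,l,st,c=cv2.connectedComponentsWithStats(m.astype(np.uint8)); mm=l==1+np.argmax(st[1:,4])
(cx,cy),sz,a=cv2.minAreaRect(w[mm][:,:2].astype(np.float32)); th=np.radians(a-90)
print('foot',cx,cy,sz,a,'pred hole',cx-20*np.cos(th)-15*np.sin(th),cy-20*np.sin(th)+15*np.cos(th))
# plane fill -> hole contour: pixels deeper than face within region
h=(z<79)&(z>-40)&(np.hypot(x-481,y-29)<25)
k,l,st,c=cv2.connectedComponentsWithStats(h.astype(np.uint8))
for i in range(1,k):
    if st[i,4]>8: print('holepix',st[i],c[i].round(1), 'zmin',w[l==i][:,2].min(), 'zmed',np.median(w[l==i][:,2]))
# rod points
r=(np.hypot(x-480,y-30)<25)&(z>120)&(z<260)
for lo in range(130,260,10):
    q=w[r&(z>=lo)&(z<lo+10)]
    if len(q)>5: print(lo,len(q),q.mean(0).round(1),q.min(0).round(1),q.max(0).round(1))
E
python3 hole.py w4;  python3 - <<'E'
import cv2
a=cv2.imread('pics/w4.png');cv2.imwrite('pics/w4b.png',cv2.resize(a[130:280,180:330],None,fx=4,fy=4,interpolation=cv2.INTER_CUBIC))
E
```

```text
6.45 [0.4796 0.0154 0.2314] [-0.29  0.34 -1.62] [ 0.001  0.05  -0.037] 0.021083867444728645
stand 2574 [array([ 479.4, -251.1]), array([76.2, 76.6]), np.float64(17.1)] 59.3
foot 20557 [array([497.5,  11.1]), array([151.1, 150.8]), np.float64(80.9)] 84.6
rack 6446 [array([518.7, 244.3]), array([ 73.2, 240.9]), np.float64(81.0)] 29.5
foot 497.5020751953125 11.087547302246094 (151.14369201660156, 150.82412719726562) 80.94495391845703 pred hole 480.11207283911665 29.048277188626056
holepix [234 171  17  16 226] [242.  178.5] zmin 37.63686499986682 zmed 54.134200930158116
130 20 [481.7  16.4 137.7] [478.7  12.2 134.4] [482.8  21.6 140. ]
140 46 [481.5  16.1 145.6] [476.9  11.7 140.1] [483.   21.2 149.9]
150 51 [481.7  16.  155.5] [478.2  11.7 150.5] [482.9  20.9 159.5]
160 57 [481.5  16.1 165.4] [478.1  11.8 160. ] [483.2  21.6 169.8]
170 65 [481.6  16.  175.2] [477.   11.4 170.1] [483.2  21.2 180. ]
180 68 [481.7  15.5 185.1] [478.   11.2 180.1] [483.2  20.6 190. ]
190 89 [482.1  15.8 195.8] [478.5  11.2 190.1] [483.7  21.3 199.9]
200 59 [482.6  15.6 203.9] [478.8  11.5 200. ] [483.7  20.  207.7]
220 176 [487.6  14.7 226.1] [481.2   5.3 220.8] [490.2  26.  230. ]
230 458 [487.4  17.3 235.2] [478.5   5.  230.1] [492.2  36.9 240. ]
240 645 [488.2  21.3 245.2] [478.8   5.1 240.1] [492.5  38.7 250. ]
250 738 [488.   21.  255.1] [479.7   5.  250. ] [492.8  38.5 260. ]
```

View pics/w4b.png

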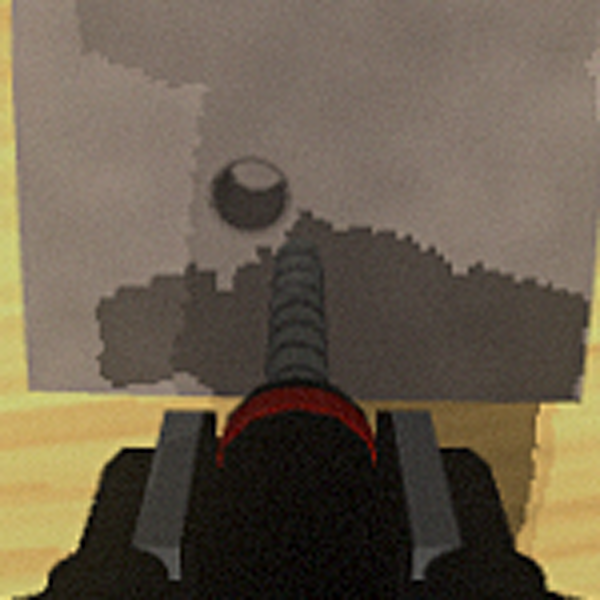

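```bash
python3 - <<'E'
from h import *
s=get_state(); print(s['joint_pos'].round(3),s['qvel'].round(3),s['tcp_pos'],s['orientation'].round(4))
q=s['orientation']; R=Ro.from_quat([q[1],q[2],q[3],q[0]]).as_matrix(); print(R.round(4))
E
```

```text
[-0.142  0.128 -0.19   1.252  0.01   3.141] [ 0.002 -0.001  0.002 -0.001  0.002 -0.   ] [0.47951767 0.01551938 0.23133079] [-5.200e-03  9.975e-01 -7.040e-02  3.000e-04]
[[ 9.901e-01 -1.404e-01  1.400e-03]
 [-1.404e-01 -9.900e-01  1.040e-02]
 [-1.000e-04 -1.050e-02 -9.999e-01]]
```

Emit:
send_rows([
  [[0, 0.3, 0, 0, 0, 8], [0, 0.6, 0, 0, 0, 16], [0, 1, 0, 0, 0, 24], [0, 1.3, 0, 0, 0, 30], [0, 1.3, 0, 0, 0, 30], [0, 1.3, 0, 0, 0, 30], [0, 1.3, 0, 0, 0, 30]],
])

```text
clock: 7.2
tcp_pos: [0.4795, 0.0284, 0.2313]
orientation: [-0.005, 0.982, 0.189, -0.001]
wrist_force: [-0.4, 0.2, -1.2]
finger_gap: 0.0206
```

```bash
cat > st.py <<'E'
from h import *
s=get_state(); print(s['clock'],s['joint_pos'].round(3),s['tcp_pos'].round(4),s['wrist_force'].round(1),s['ft_torque'].round(3))
q=s['orientation']; R=Ro.from_quat([q[1],q[2],q[3],q[0]]).as_matrix(); print('y',R[:,1].round(4),'yaw',np.degrees(np.arctan2(R[1,1],R[0,1])).round(2),'z',R[:,2].round(4))
zt=R[:,2]; print('tiltfix deg',np.degrees(np.cross(zt,[0,0,-1])).round(2))
E
python3 st.py
```

```text
7.2 [-0.114  0.134 -0.184  1.258  0.009  2.647] [0.4795 0.0284 0.2313] [-0.4  0.2 -1.2] [-0.015  0.02   0.011]
y [ 0.3719 -0.9282 -0.0104] yaw -68.17 z [-0.004   0.0096 -0.9999]
tiltfix deg [-0.55 -0.23 -0.  ]
```

Emit:
send_rows([
  [[0, 0, 0, -0.55, -0.25, 0], [0, 0, 0, -0.55, -0.25, 0], [0, 0, 0, -0.55, -0.25, 0], [0, 0, 0, -0.55, -0.25, 0], [0, 0, 0, -0.55, -0.25, 0]],
])

```text
clock: 7.7
tcp_pos: [0.4795, 0.0285, 0.2313]
orientation: [-0.0, 0.982, 0.19, 0.0]
wrist_force: [-0.3, -0.6, -2.1]
finger_gap: 0.0213
```

```bash
python3 st.py; python3 look.py w5; python3 hole.py w5; python3 - <<'E'
import cv2
a=cv2.imread('pics/w5.png');cv2.imwrite('pics/w5b.png',cv2.resize(a[130:280,180:330],None,fx=4,fy=4,interpolation=cv2.INTER_CUBIC))
E
```

```text
7.7 [-0.108  0.13  -0.188  1.252  0.     2.651] [0.4795 0.0285 0.2313] [-0.3 -0.6 -2.1] [ 0.007 -0.018  0.004]
y [ 0.3734 -0.9277  0.    ] yaw -68.07 z [ 3.e-04  1.e-04 -1.e+00]
tiltfix deg [-0.01  0.02  0.  ]
7.7 [0.4795 0.0285 0.2313] [-0.25 -0.64 -2.15] [ 0.007 -0.018  0.004] 0.021341872016791958
stand 2019 [array([ 479., -251.]), array([76. , 76.8]), np.float64(16.6)] 59.2
foot 19398 [array([497.5,  10.9]), array([150.9, 150.5]), np.float64(80.8)] 84.5
rack 7401 [array([518.3, 244.3]), array([ 72.2, 240.8]), np.float64(80.9)] 29.4
foot 497.5002746582031 10.938919067382812 (150.936767578125, 150.51817321777344) 80.8083724975586 pred hole 480.1531363775448 28.941052092991683
holepix [245 169  18  17 228] [253.9 176.7] zmin 38.080565615803444 zmed 52.15950398689196
130 21 [481.4  29.8 137.5] [476.1  25.3 134.1] [482.6  33.2 139.9]
140 45 [481.3  29.8 145.6] [476.9  23.7 140.1] [483.   33.5 149.9]
150 47 [481.5  29.7 155.5] [477.8  24.3 150.2] [483.2  33.6 159.9]
160 61 [481.3  30.1 165.2] [475.6  24.6 160.2] [483.3  33.5 169.9]
170 65 [481.4  29.9 175.2] [476.6  23.8 170.1] [483.4  33.7 179.9]
180 70 [481.6  29.8 185.2] [478.4  24.4 180. ] [483.1  34.  189.9]
190 83 [481.7  30.3 195.5] [475.5  24.7 190.2] [483.7  33.9 199.9]
200 63 [482.3  30.3 203.6] [479.1  24.9 200.1] [483.7  33.8 207.7]
220 182 [486.9  32.3 226.1] [477.5  20.2 220.5] [489.7  40.2 230. ]
230 559 [486.7  32.1 235.6] [475.6   9.8 230. ] [495.7  52.5 240. ]
240 893 [486.8  32.  245.2] [475.5   9.3 240. ] [495.5  54.  250. ]
250 1061 [486.7  32.  255. ] [475.7   9.2 250. ] [495.7  53.8 260. ]
```

View pics/w5b.png

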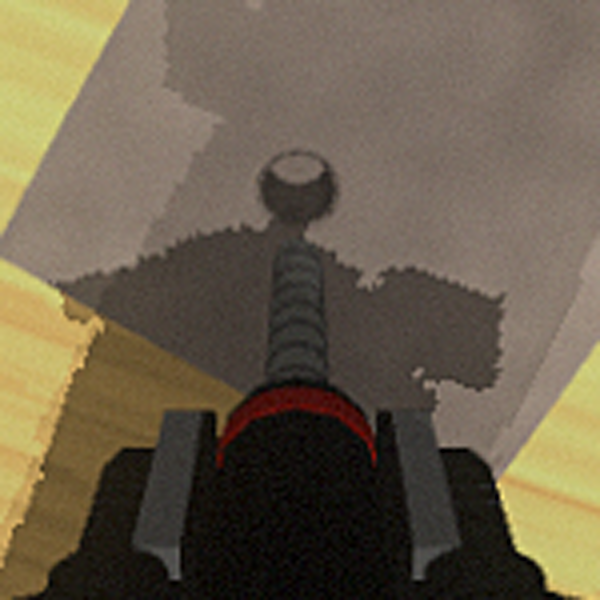

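Emit:
send_rows([
  [[0.2, 0.05, 0, 0, 0, 0], [0.2, 0.05, -1, 0, 0, 0], [0.2, 0.05, -2.5, 0, 0, 0], [0.2, 0.05, -4, 0, 0, 0], [0.2, 0.05, -5, 0, 0, 0], [0.2, 0.05, -6, 0, 0, 0], [0.2, 0.05, -7, 0, 0, 0], [0.2, 0.05, -7.5, 0, 0, 0], [0.2, 0.05, -7.5, 0, 0, 0], [0.2, 0.05, -7.5, 0, 0, 0], [0.2, 0.05, -7.5, 0, 0, 0]],
])

```text
clock: 8.85
tcp_pos: [0.482, 0.029, 0.1569]
orientation: [0.0, 0.982, 0.19, 0.001]
wrist_force: [0.5, 0.1, -1.4]
finger_gap: 0.0209
```

Emit:
send_rows([
  [[0, 0, -0.2, 0, 0, 0], [0, 0, -0.4, 0, 0, 0], [0, 0, -0.6, 0, 0, 0], [0, 0, -0.7, 0, 0, 0], [0, 0, -0.7, 0, 0, 0], [0, 0, -0.7, 0, 0, 0]],
])

```text
clock: 9.45
tcp_pos: [0.4815, 0.0291, 0.1493]
orientation: [-0.0, 0.982, 0.19, 0.0]
wrist_force: [1.1, 0.0, -1.2]
finger_gap: 0.021
```

Emit:
send_rows([
  [[0, 0, -0.3, 0, 0, 0], [0, 0, -0.6, 0, 0, 0], [0, 0, -0.9, 0, 0, 0], [0, 0, -0.9, 0, 0, 0], [0, 0, -0.9, 0, 0, 0]],
])

```text
clock: 9.95
tcp_pos: [0.4814, 0.0291, 0.1401]
orientation: [-0.0, 0.982, 0.19, -0.0]
wrist_force: [-0.3, -0.1, -2.5]
finger_gap: 0.0209
```

Emit:
send_rows([
  [[0, 0, -0.1, 0, 0, 0], [0, 0, -0.2, 0, 0, 0], [0, 0, -0.3, 0, 0, 0], [0, 0, -0.4, 0, 0, 0], [0, 0, -0.5, 0, 0, 0], [0, 0, -0.5, 0, 0, 0], [0, 0, -0.5, 0, 0, 0]],
])

```text
clock: 10.65
tcp_pos: [0.4821, 0.0291, 0.1367]
orientation: [0.0, 0.982, 0.19, 0.001]
wrist_force: [-1.2, 0.6, 8.8]
finger_gap: 0.0211
```

Emit:
send_rows([
  [[0, 0, -0.05, 0, 0, 0], [0, 0, -0.05, 0, 0, 0], [0, 0, -0.05, 0, 0, 0], [0, 0, -0.05, 0, 0, 0], [0, 0, -0.05, 0, 0, 0], [0, 0, -0.05, 0, 0, 0], [0, 0, -0.05, 0, 0, 0], [0, 0, -0.05, 0, 0, 0], [0, 0, -0.05, 0, 0, 0], [0, 0, -0.05, 0, 0, 0], [0, 0, -0.05, 0, 0, 0], [0, 0, -0.05, 0, 0, 0]],
])

```text
clock: 11.85
tcp_pos: [0.4823, 0.0292, 0.1367]
orientation: [0.0, 0.982, 0.19, 0.001]
wrist_force: [-3.0, 0.5, 12.0]
finger_gap: 0.021
```

```bash
python3 st.py; python3 look.py w6; python3 hole.py w6
```

```text
11.85 [-0.106  0.187 -0.359  1.022  0.     2.652] [0.4823 0.0292 0.1367] [-3.   0.5 12. ] [0.227 0.858 0.011]
y [ 3.737e-01 -9.276e-01  9.000e-04] yaw -68.06 z [ 2.9e-03  2.0e-04 -1.0e+00]
tiltfix deg [-0.01  0.17  0.  ]
11.85 [0.4823 0.0292 0.1367] [-3.02  0.49 12.01] [0.227 0.858 0.011] 0.020989776572824734
stand 2393 [array([ 479.4, -250.7]), array([76.5, 77.5]), np.float64(16.9)] 59.1
foot 33082 [array([497.5,  10.9]), array([151.2, 150.6]), np.float64(80.8)] 84.5
rack 9715 [array([505.3, 246.2]), array([ 73.3, 214.5]), np.float64(81.0)] 29.4
foot 497.49267578125 10.890396118164062 (151.19520568847656, 150.63967895507812) 80.84142303466797 pred hole 480.13515602438184 28.882519614014456
holepix [241 203  25  18 183] [252.9 210.3] zmin 42.20035395908586 zmed 71.05367444258191
130 321 [489.1  32.8 136. ] [478.9  19.9 130.1] [496.7  43.3 140. ]
140 746 [489.3  32.9 145.5] [477.9  11.2 140. ] [498.4  54.5 150. ]
150 942 [489.1  33.4 155.2] [477.4  11.1 150. ] [498.2  54.6 160. ]
160 1069 [489.4  33.2 165. ] [478.1  10.8 160. ] [498.3  54.4 170. ]
170 1373 [488.   32.6 174.9] [466.5  13.8 170. ] [501.1  54.6 180. ]
180 2820 [485.3  31.7 184.1] [469.   14.8 180. ] [501.7  54.7 190. ]
190 473 [491.5  36.1 192.8] [478.7  14.6 190. ] [500.3  54.6 199.9]
200 929 [495.5  37.1 206.1] [480.4  19.7 200. ] [503.5  53.1 210. ]
210 2672 [493.7  35.7 215.5] [480.5  18.9 210. ] [503.7  54.9 220. ]
220 3070 [493.7  35.6 224.9] [481.3  19.8 220. ] [504.2  54.9 230. ]
230 2073 [497.   37.8 233.9] [481.9  22.6 230. ] [504.7  54.8 239.3]
```

Emit:
send_rows([
  [[0, 0, 1, 0, 0, 0], [0, 0, 3, 0, 0, 0], [0, 0, 6, 0, 0, 0], [0, 0, 9, 0, 0, 0], [0, 0, 10.2, 0, 0, 0], [0, 0, 10.2, 0, 0, 0], [0, 0, 10.2, 0, 0, 0]],
])

```text
clock: 12.6
tcp_pos: [0.4812, 0.0291, 0.2358]
orientation: [-0.0, 0.982, 0.19, -0.0]
wrist_force: [-0.0, -0.3, -1.9]
finger_gap: 0.0211
```

Emit:
send_rows([
  [[0, -2, 0, 0, 0, 0], [0, -5, 0, 0, 0, 0], [0, -9, 0, 0, 0, 0], [0, -13, 0, 0, 0, 0], [0, -17, 0, 0, 0, 0], [0, -21, 0, 0, 0, 0], [0, -25, 0, 0, 0, 0], [0, -27, 0, 0, 0, 0], [0, -28, 0, 0, 0, 0], [0, -28, 0, 0, 0, 0], [0, -28, 0, 0, 0, 0], [0, -28, 0, 0, 0, 0]],
])

```text
clock: 13.8
tcp_pos: [0.4814, -0.2495, 0.2366]
orientation: [-0.0, 0.982, 0.191, -0.0]
wrist_force: [0.3, -0.1, -1.3]
finger_gap: 0.021
```

Emit:
send_rows([
  [[0, 0, 0, 0, 0, 0], [0, 0, 0, 0, 0, 0], [0, 0, 0, 0, 0, 0]],
])

```text
clock: 14.1
tcp_pos: [0.4817, -0.2504, 0.2371]
orientation: [0.0, 0.982, 0.191, 0.0]
wrist_force: [-0.2, 0.1, -1.4]
finger_gap: 0.0213
```

```bash
python3 st.py; python3 look.py w7; cat > rod.py <<'E'
from h import *
import sys
from scipy.optimize import least_squares
d=np.load(sys.argv[1]+'.npz'); w=d['w']*1000; X,Y=float(sys.argv[2]),float(sys.argv[3]); lo,hi,rad=[float(a) for a in sys.argv[4:7]]
x,y,z=w[...,0],w[...,1],w[...,2]
m=(np.hypot(x-X,y-Y)<rad+6)&(z>lo)&(z<hi)
q=w[m]; zm=(lo+hi)/2
def f(p):
    cx=p[0]+p[2]*(q[:,2]-zm); cy=p[1]+p[3]*(q[:,2]-zm)
    return np.hypot(q[:,0]-cx,q[:,1]-cy)-rad
s=least_squares(f,[X,Y,0,0],loss='soft_l1',f_scale=.5)
print(len(q),'axis at mid',s.x[:2].round(2),'slope deg',np.degrees(s.x[2:]).round(2),'rms',np.sqrt(np.median(s.fun**2)).round(2),'zmin',q[:,2].min().round(1))
for zz in sys.argv[7:]:
    zz=float(zz); print('at z',zz,(s.x[:2]+s.x[2:]*(zz-zm)).round(2))
E
python3 rod.py w7 479 -251 146 205 5 138 180; python3 rod.py w5 479 28.5 140 205 5 135;python3 rod.py w2 479 -251 140 205 5 135;
```

```text
14.1 [-0.627  0.248 -0.027  1.294  0.     2.13 ] [ 0.4817 -0.2504  0.2371] [-0.2  0.1 -1.4] [ 0.002 -0.047 -0.034]
y [ 3.744e-01 -9.273e-01  4.000e-04] yaw -68.01 z [ 7.e-04 -2.e-04 -1.e+00]
tiltfix deg [0.01 0.04 0.  ]
14.1 [ 0.4817 -0.2504  0.2371] [-0.16  0.07 -1.44] [ 0.002 -0.047 -0.034] 0.0213005157730049
stand 4086 [array([ 479.4, -251.6]), array([75. , 74.7]), np.float64(16.8)] 59.7
foot 11979 [array([497.2,  11.1]), array([152.8, 151.2]), np.float64(80.9)] 84.5
rack 195 [array([574.3, 209.8]), array([26.7, 47.4]), np.float64(82.3)] 28.5
365 axis at mid [ 480.   -250.49] slope deg [0.54 0.45] rms 0.18 zmin 146.5
at z 138.0 [ 479.65 -250.78]
at z 180.0 [ 480.04 -250.45]
414 axis at mid [477.86  28.55] slope deg [0.57 0.36] rms 0.17 zmin 140.1
at z 135.0 [477.49  28.32]
426 axis at mid [ 477.65 -250.05] slope deg [ 0.93 -0.12] rms 0.18 zmin 140.3
at z 135.0 [ 477.04 -249.97]
```

View pics/w7.png

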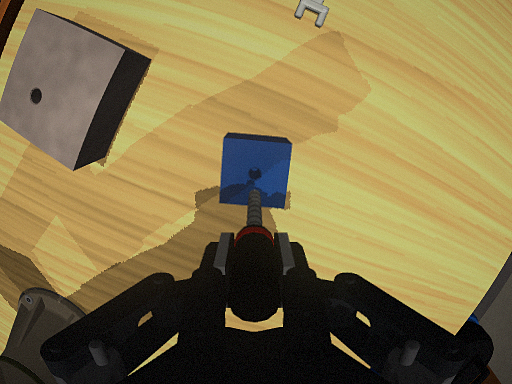

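Emit:
send_rows([
  [[0, -0.05, -2, 0, 0, 0], [0, -0.05, -4, 0, 0, 0], [0, -0.05, -6, 0, 0, 0], [0, -0.05, -7.2, 0, 0, 0], [0, -0.05, -7.2, 0, 0, 0], [0, -0.05, -7.2, 0, 0, 0], [0, -0.05, -7.2, 0, 0, 0], [0, -0.05, -7.2, 0, 0, 0]],
])

```text
clock: 14.95
tcp_pos: [0.4821, -0.2519, 0.1659]
orientation: [0.001, 0.982, 0.19, 0.001]
wrist_force: [-1.2, 1.2, -1.0]
finger_gap: 0.0212
```

```bash
python3 st.py; python3 look.py w8; python3 rod.py w8 479 -251 72 130 5 60 70;  python3 - <<'E'
import cv2
a=cv2.imread('pics/w8.png');cv2.imwrite('pics/w8b.png',cv2.resize(a[150:270,190:310],None,fx=5,fy=5,interpolation=cv2.INTER_CUBIC))
E
```

```text
14.95 [-0.629  0.28  -0.162  1.127  0.     2.13 ] [ 0.4821 -0.2519  0.1659] [-1.2  1.2 -1. ] [-0.049 -0.028  0.029]
y [ 0.3735 -0.9276  0.0017] yaw -68.07 z [ 0.002  -0.0011 -1.    ]
tiltfix deg [0.06 0.12 0.  ]
14.95 [ 0.4821 -0.2519  0.1659] [-1.16  1.18 -1.  ] [-0.049 -0.028  0.029] 0.021230364129709568
stand 6131 [array([ 479.2, -251.6]), array([75. , 74.6]), np.float64(16.7)] 59.6
foot 10747 [array([496.1,   4. ]), array([138.5, 151.1]), np.float64(80.9)] 84.4
343 axis at mid [ 480.5  -252.03] slope deg [0.39 0.42] rms 0.16 zmin 72.2
at z 60.0 [ 480.22 -252.34]
at z 70.0 [ 480.29 -252.26]
```

View pics/w8b.png

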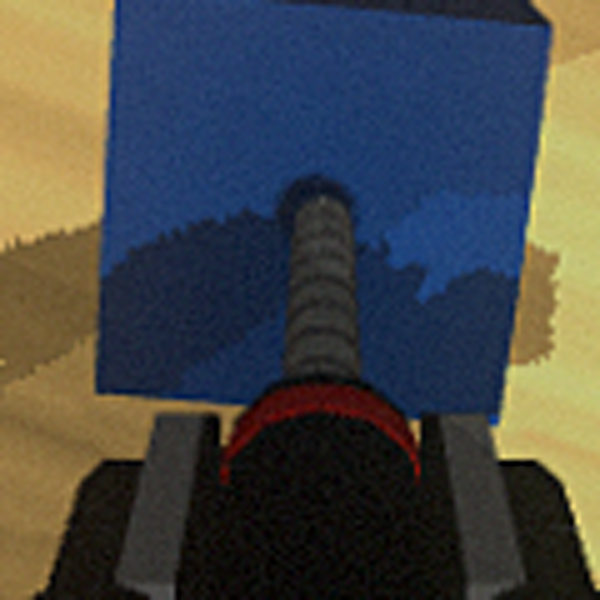

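Emit:
send_rows([
  [[-0.1, 0.07, 0, 0, 0, 0], [-0.1, 0.07, 0, 0, 0, 0], [-0.1, 0.07, -0.5, 0, 0, 0], [-0.1, 0.07, -1, 0, 0, 0], [-0.1, 0.07, -1.5, 0, 0, 0], [-0.1, 0.07, -2, 0, 0, 0], [-0.1, 0.07, -2, 0, 0, 0], [-0.1, 0.07, -2, 0, 0, 0]],
])

```text
clock: 15.8
tcp_pos: [0.4804, -0.2506, 0.1445]
orientation: [-0.0, 0.982, 0.19, -0.0]
wrist_force: [0.3, -0.2, -1.8]
finger_gap: 0.0207
```

```bash
python3 st.py; python3 look.py w9; python3 rod.py w9 479 -251 62 110 5 60;  python3 - <<'E'
import cv2
a=cv2.imread('pics/w9.png');cv2.imwrite('pics/w9b.png',cv2.resize(a[150:270,190:310],None,fx=5,fy=5,interpolation=cv2.INTER_CUBIC))
E
```

```text
15.8 [-0.629  0.291 -0.201  1.079  0.     2.13 ] [ 0.4804 -0.2506  0.1445] [ 0.3 -0.2 -1.8] [ 0.033 -0.024 -0.024]
y [ 3.736e-01 -9.276e-01 -4.000e-04] yaw -68.06 z [-1.e-04  4.e-04 -1.e+00]
tiltfix deg [-0.02 -0.01 -0.  ]
15.8 [ 0.4804 -0.2506  0.1445] [ 0.32 -0.21 -1.78] [ 0.033 -0.024 -0.024] 0.020710420885720348
stand 6805 [array([ 479.2, -251.6]), array([75.1, 74.8]), np.float64(16.8)] 59.5
foot 9311 [array([494.4,  -7.7]), array([114.8, 150.8]), np.float64(80.9)] 84.4
305 axis at mid [ 478.69 -250.67] slope deg [0.71 0.37] rms 0.16 zmin 62.1
at z 60.0 [ 478.37 -250.84]
```

View pics/w9b.png

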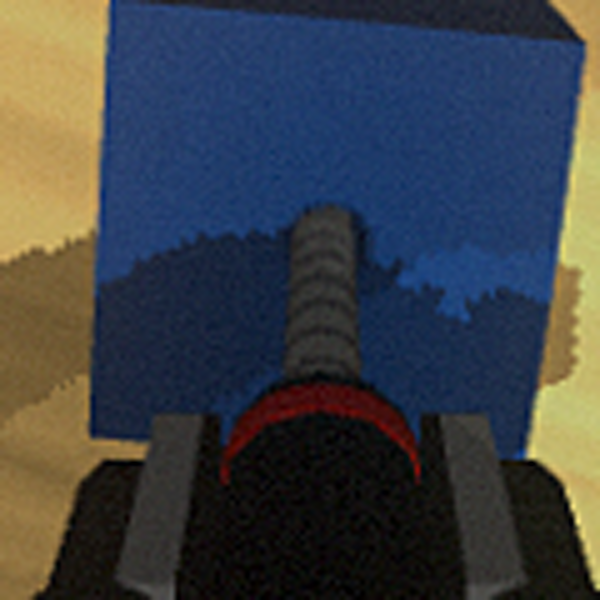

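Emit:
send_rows([
  [[0.06, -0.06, 0, 0, 0, 0], [0.06, -0.06, -0.5, 0, 0, 0], [0.06, -0.06, -1, 0, 0, 0], [0.06, -0.06, -1.5, 0, 0, 0], [0.06, -0.06, -2, 0, 0, 0], [0.06, -0.06, -2.5, 0, 0, 0], [0.06, -0.06, -3, 0, 0, 0], [0.06, -0.06, -3, 0, 0, 0], [0.06, -0.06, -3, 0, 0, 0]],
])

```text
clock: 16.75
tcp_pos: [0.4811, -0.2513, 0.1147]
orientation: [-0.0, 0.982, 0.19, 0.0]
wrist_force: [0.0, -0.2, -1.7]
finger_gap: 0.0208
```

Emit:
send_rows([
  [[0, 0, -0.1, 0, 0, 0], [0, 0, -0.2, 0, 0, 0], [0, 0, -0.3, 0, 0, 0], [0, 0, -0.4, 0, 0, 0], [0, 0, -0.4, 0, 0, 0], [0, 0, -0.4, 0, 0, 0]],
])

```text
clock: 17.35
tcp_pos: [0.4815, -0.2515, 0.1118]
orientation: [0.0, 0.982, 0.19, 0.001]
wrist_force: [-1.7, 0.7, 5.9]
finger_gap: 0.021
```

Emit:
send_rows([
  [[0, 0, 0.1, 0, 0, 0], [0, 0, 0.1, 0, 0, 0], [0, 0, 0.1, 0, 0, 0], [0, 0, 0.1, 0, 0, 0], [0, 0, 0.1, 0, 0, 0], [0, 0, 0.1, 0, 0, 0], [0, 0, 0.1, 0, 0, 0], [0, 0, 0.1, 0, 0, 0]],
], jaw=1)

```text
clock: 18.15
tcp_pos: [0.4811, -0.2513, 0.1118]
orientation: [-0.0, 0.982, 0.19, 0.0]
wrist_force: [-0.9, -0.8, -0.3]
finger_gap: 0.0854
```

Emit:
send_rows([
  [[0, 0, 1, 0, 0, 0], [0, 0, 3, 0, 0, 0], [0, 0, 6, 0, 0, 0], [0, 0, 9, 0, 0, 0], [0, 0, 12, 0, 0, 0], [0, 0, 12, 0, 0, 0], [0, 0, 12, 0, 0, 0], [0, 0, 12, 0, 0, 0]],
])

```text
clock: 18.95
tcp_pos: [0.4807, -0.251, 0.2311]
orientation: [-0.0, 0.982, 0.19, -0.0]
wrist_force: [-0.7, -0.7, 0.2]
finger_gap: 0.0854
```

```bash
python3 st.py; python3 look.py w10; python3 rod.py w10 480 -251 102 155 11 130;
```

```text
18.95 [-0.629  0.25  -0.039  1.282  0.     2.129] [ 0.4807 -0.251   0.2311] [-0.7 -0.7  0.2] [-0.038 -0.026 -0.022]
y [ 0.3736 -0.9276 -0.001 ] yaw -68.06 z [-7.e-04  8.e-04 -1.e+00]
tiltfix deg [-0.05 -0.04 -0.  ]
18.95 [ 0.4807 -0.251   0.2311] [-0.67 -0.71  0.2 ] [-0.038 -0.026 -0.022] 0.08542996221408403
stand 3695 [array([ 479.4, -251.3]), array([75. , 74.7]), np.float64(16.5)] 59.6
foot 12125 [array([497.1,  10.8]), array([152.8, 151.2]), np.float64(80.8)] 84.5
rack 119 [array([578.9, 200. ]), array([38.3, 21.4]), np.float64(23.6)] 28.5
386 axis at mid [ 479.48 -251.64] slope deg [-0.23 -0.11] rms 0.16 zmin 102.5
at z 130.0 [ 479.47 -251.65]
```

View pics/w10.png

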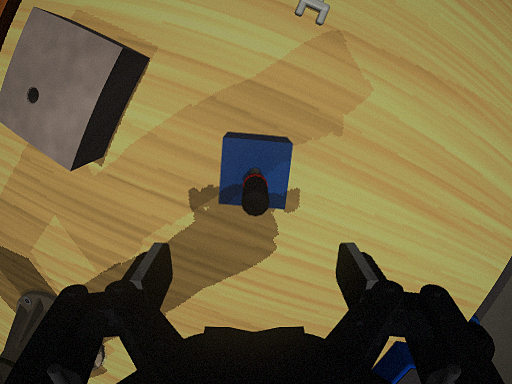

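Emit:
send_rows([
  [[0, 2, 0, 0, 0, 2], [0, 6, 0, 0, 0, 4], [0, 10, 0, 0, 0, 6], [0, 14, 0, 0, 0, 8], [0, 18, 0, 0, 0, 10], [0.5, 22, 0, 0, 0, 12], [1, 26, 0, 0, 0, 14], [1.5, 30, 0, 0, 0, 14], [2, 34, 0, 0, 0, 14], [2.5, 38, 0, 0, 0, 14], [3, 42, 0, 0, 0, 14], [3.5, 45, 0, 0, 0, 14]],
])

```text
clock: 20.2
tcp_pos: [0.5152, 0.2008, 0.2305]
orientation: [-0.0, 0.951, 0.309, -0.001]
wrist_force: [0.8, -0.0, -0.3]
finger_gap: 0.0852
```

Emit:
send_rows([
  [[0.3, 3, 0, 0, 0, 0], [0.3, 4.5, 0, 0, 0, 0], [0.3, 4.5, 0, 0, 0, 0], [0.3, 4.5, 0, 0, 0, 0], [0.3, 4.5, 0, 0, 0, 0], [0.3, 4.5, 0, 0, 0, 0]],
])

```text
clock: 20.8
tcp_pos: [0.5191, 0.2425, 0.2319]
orientation: [0.0, 0.951, 0.308, 0.0]
wrist_force: [-0.5, -0.4, 0.1]
finger_gap: 0.0849
```

```bash
python3 st.py; python3 look.py w11; python3 rod.py w11 519 243 45 94 8 80; python3 rod.py w11 440 255 45 80 8 ;python3 rod.py w11 598 230 45 110 8; python3 - <<'E'
from h import *
d=np.load('w11.npz'); w=d['w']*1000
for X,Y in((519,243),(440,255),(598,230)):
    m=(np.hypot(w[...,0]-X,w[...,1]-Y)<14)&(w[...,2]>40); q=w[m]; t=q[q[:,2]>q[:,2].max()-4]; print(X,q[:,2].max(),t.mean(0),len(t),(t.min(0)+t.max(0))/2)
E
```

```text
20.8 [ 0.297  0.309  0.042  1.303 -0.     2.813] [0.5191 0.2425 0.2319] [-0.5 -0.4  0.1] [ 0.052  0.023 -0.03 ]
y [ 5.855e-01 -8.106e-01  1.000e-04] yaw -54.16 z [ 2.e-04 -0.e+00 -1.e+00]
tiltfix deg [0.   0.01 0.  ]
20.8 [0.5191 0.2425 0.2319] [-0.55 -0.38  0.07] [ 0.052  0.023 -0.03 ] 0.08486909778124077
stand 11 [array([ 523.3, -271.2]), array([14.7,  4.1]), np.float64(86.6)] 58.2
foot 3252 [array([540.3,   4.6]), array([152.1,  64.2]), np.float64(80.9)] 84.4
rack 9922 [array([518.5, 244.3]), array([ 71.2, 241.2]), np.float64(80.9)] 29.6
147 axis at mid [518.09 244.17] slope deg [0.26 0.1 ] rms 0.16 zmin 45.1
at z 80.0 [518.13 244.19]
178 axis at mid [439.88 256.9 ] slope deg [0.09 0.41] rms 0.21 zmin 45.2
178 axis at mid [597.87 231.42] slope deg [0.37 0.07] rms 0.19 zmin 45.7
519 328.0351299230195 [527.31348487 249.36389326 325.65545963] 610 [527.14679762 249.19870408 326.03721032]
440 84.13234355740848 [440.36653092 257.20776006  82.23953281] 149 [439.76425866 257.01969866  82.14614863]
598 114.16420618213843 [597.66835199 231.80110547 112.21808674] 224 [597.81201852 231.49791525 112.20061759]
```

View pics/w11.png

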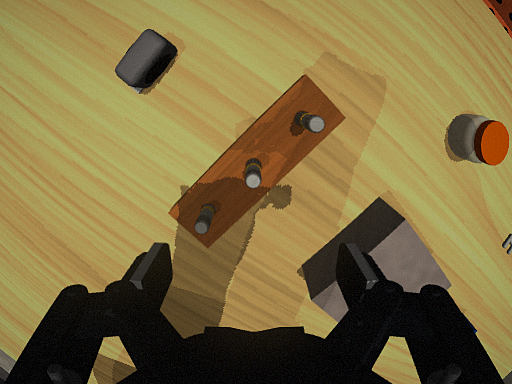

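Emit:
send_rows([
  [[-0.1, 0.15, -4, 0, 0, 0], [-0.1, 0.15, -8, 0, 0, 0], [-0.1, 0.15, -12, 0, 0, 0], [-0.1, 0.15, -15, 0, 0, 0], [-0.1, 0.15, -17, 0, 0, 0], [-0.1, 0.15, -17, 0, 0, 0], [-0.1, 0.15, -17, 0, 0, 0], [-0.1, 0.15, -17, 0, 0, 0]],
])

```text
clock: 21.65
tcp_pos: [0.5195, 0.2453, 0.0636]
orientation: [-0.0, 0.951, 0.308, 0.002]
wrist_force: [-0.2, -0.2, 0.2]
finger_gap: 0.0858
```

Emit:
send_rows([
  [[0, 0, 0, 0, 0, 0], [0, 0, 0, 0, 0, 0], [0, 0, 0, 0, 0, 0], [0, 0, 0, 0, 0, 0], [0, 0, 0, 0, 0, 0], [0, 0, 0, 0, 0, 0], [0, 0, 0, 0, 0, 0], [0, 0, 0, 0, 0, 0]],
], jaw=-1, force=50)

```text
clock: 22.45
tcp_pos: [0.5183, 0.245, 0.062]
orientation: [0.0, 0.951, 0.308, 0.0]
wrist_force: [0.3, -0.8, 3.1]
finger_gap: 0.0148
```

Emit:
send_rows([
  [[0, 0, 1, 0, 0, 0], [0, 0, 3, 0, 0, 0], [0, 0, 6, 0, 0, 0], [0, 0, 10, 0, 0, 0], [0, 0, 13, 0, 0, 0], [0, 0, 13, 0, 0, 0], [0, 0, 13, 0, 0, 0], [0, 0, 13, 0, 0, 0]],
])

```text
clock: 23.25
tcp_pos: [0.5171, 0.245, 0.1906]
orientation: [-0.0, 0.951, 0.309, -0.001]
wrist_force: [0.3, 0.2, -0.3]
finger_gap: 0.015
```

```bash
python3 st.py; python3 look.py w12; python3 rod.py w12 518 244 144 190 8 139
```

```text
23.25 [ 0.302  0.324 -0.039  1.21   0.     2.816] [0.5171 0.245  0.1906] [ 0.3  0.2 -0.3] [ 0.006 -0.022 -0.027]
y [ 0.587  -0.8096 -0.0011] yaw -54.06 z [-2.1e-03 -2.0e-04 -1.0e+00]
tiltfix deg [ 0.01 -0.12  0.  ]
23.25 [0.5171 0.245  0.1906] [ 0.31  0.19 -0.28] [ 0.006 -0.022 -0.027] 0.015045518349193036
stand 507 [array([ 479. , -250.5]), array([77. , 77.3]), np.float64(16.3)] 59.2
foot 4836 [array([531.4,   5.8]), array([152.8,  83.3]), np.float64(81.7)] 84.4
rack 12059 [array([518.7, 244.5]), array([ 71.2, 241.1]), np.float64(80.7)] 29.5
732 axis at mid [516.67 245.34] slope deg [0.23 0.76] rms 0.22 zmin 144.1
at z 139.0 [516.56 244.97]
```

View pics/w12.png

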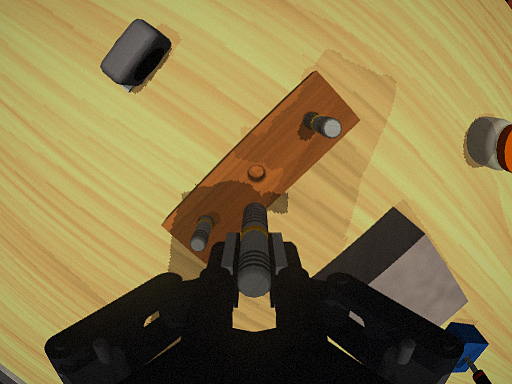

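Emit:
send_rows([
  [[-0.3, -2, 0, 0, 0, 0], [-1, -6, 0, 0, 0, 0], [-1.7, -10, 0, 0, 0, 0], [-2.4, -14, 0, 0, 0, 0], [-3.1, -18, 0, 0, 0, 0], [-3.7, -21.6, 0, 0, 0, 0], [-3.7, -21.6, 0, 0, 0, 0], [-3.7, -21.6, 0, 0, 0, 0], [-3.7, -21.6, 0, 0, 0, 0], [-3.7, -21.6, 0, 0, 0, 0], [-3.7, -21.6, 0, 0, 0, 0]],
])

```text
clock: 24.4
tcp_pos: [0.4812, 0.0301, 0.1916]
orientation: [-0.0, 0.951, 0.309, 0.0]
wrist_force: [0.2, 0.7, -0.7]
finger_gap: 0.0146
```

Emit:
send_rows([
  [[0, 0, -1, 0, 0, 0], [0, 0, -2.5, 0, 0, 0], [0, 0, -3.9, 0, 0, 0], [0, 0, -3.9, 0, 0, 0], [0, 0, -3.9, 0, 0, 0], [0, 0, -3.9, 0, 0, 0]],
])

```text
clock: 25.0
tcp_pos: [0.4815, 0.0293, 0.1533]
orientation: [0.0, 0.951, 0.309, 0.001]
wrist_force: [0.8, -0.5, -0.5]
finger_gap: 0.0149
```

```bash
python3 st.py; python3 look.py w13; python3 rod.py w13 480 29 105 150 8 98 85; python3 hole.py w13 | head -3; python3 - <<'E'
import cv2
a=cv2.imread('pics/w13.png');cv2.imwrite('pics/w13b.png',cv2.resize(a[130:280,180:330],None,fx=4,fy=4,interpolation=cv2.INTER_CUBIC))
E
```

```text
25.0 [-0.106  0.175 -0.331  1.064  0.     2.408] [0.4815 0.0293 0.1533] [ 0.8 -0.5 -0.5] [-0.016 -0.005 -0.019]
y [ 5.871e-01 -8.095e-01  6.000e-04] yaw -54.05 z [ 1.2e-03  1.0e-04 -1.0e+00]
tiltfix deg [-0.    0.07  0.  ]
25.0 [0.4815 0.0293 0.1533] [ 0.81 -0.52 -0.48] [-0.016 -0.005 -0.019] 0.014854747723817816
stand 1143 [array([ 492.3, -247. ]), array([49. , 77.1]), np.float64(16.1)] 59.1
foot 28755 [array([497.3,  10.9]), array([150.8, 151.2]), np.float64(80.7)] 84.5
rack 7994 [array([491.5, 248.3]), array([ 71.9, 187.5]), np.float64(80.7)] 29.4
693 axis at mid [481.19  29.57] slope deg [0.35 0.96] rms 0.22 zmin 105.0
at z 98.0 [481.01  29.08]
at z 85.0 [480.93  28.86]
foot 497.3236999511719 10.931449890136719 (150.7686004638672, 151.1713409423828) 80.74010467529297 pred hole 479.9980234894135 28.954239217609654
holepix [242 195  24  14 193] [253.2 200.7] zmin 38.43829463588934 zmed 48.46856539898757
130 159 [486.4  33.5 135.1] [477.5  24.4 130. ] [489.8  38.  139.5]
```

View pics/w13b.png

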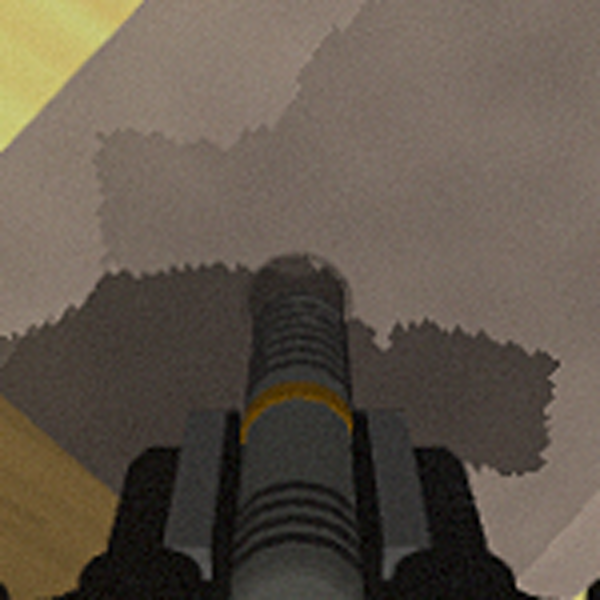

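Emit:
send_rows([
  [[-0.06, -0.04, 0, 0, 0, 0], [-0.06, -0.04, -0.3, 0, 0, 0], [-0.06, -0.04, -0.6, 0, 0, 0], [-0.06, -0.04, -0.9, 0, 0, 0], [-0.06, -0.04, -1.1, 0, 0, 0], [-0.06, -0.04, -1.1, 0, 0, 0], [-0.06, -0.04, -1.1, 0, 0, 0], [-0.06, -0.04, -1.1, 0, 0, 0]],
])

```text
clock: 25.85
tcp_pos: [0.4806, 0.0288, 0.1419]
orientation: [-0.0, 0.951, 0.308, 0.0]
wrist_force: [0.2, -0.2, -1.9]
finger_gap: 0.0143
```

```bash
python3 st.py; python3 look.py w14; python3 rod.py w14 480 29 94 140 8 88 85; python3 hole.py w14 | head -3; python3 - <<'E'
import cv2
a=cv2.imread('pics/w14.png');cv2.imwrite('pics/w14b.png',cv2.resize(a[150:270,190:310],None,fx=5,fy=5,interpolation=cv2.INTER_CUBIC))
E
```

```text
25.85 [-0.107  0.182 -0.352  1.036  0.     2.407] [0.4806 0.0288 0.1419] [ 0.2 -0.2 -1.9] [-0.034  0.02  -0.006]
y [ 5.869e-01 -8.097e-01  1.000e-04] yaw -54.06 z [ 5.e-04  2.e-04 -1.e+00]
tiltfix deg [-0.01  0.03  0.  ]
25.85 [0.4806 0.0288 0.1419] [ 0.19 -0.25 -1.9 ] [-0.034  0.02  -0.006] 0.014314502366027335
stand 1114 [array([ 493.1, -246.7]), array([47.2, 77.6]), np.float64(15.9)] 59.1
foot 31143 [array([497.2,  10.9]), array([151. , 151.3]), np.float64(80.8)] 84.5
rack 8056 [array([488.5, 249. ]), array([ 72.2, 180.8]), np.float64(81.0)] 29.4
719 axis at mid [480.24  29.08] slope deg [0.28 0.77] rms 0.23 zmin 94.0
at z 88.0 [480.09  28.69]
at z 85.0 [480.08  28.65]
foot 497.16973876953125 10.900115966796875 (151.03933715820312, 151.2510986328125) 80.78971862792969 pred hole 479.8284623885706 28.907895771068553
holepix [242 198  25  14 130] [253.3 203. ] zmin 37.684567322484085 zmed 45.52746058063546
130 230 [485.4  33.3 135.2] [475.8  25.  130.1] [489.1  37.7 140. ]
```

View pics/w14b.png

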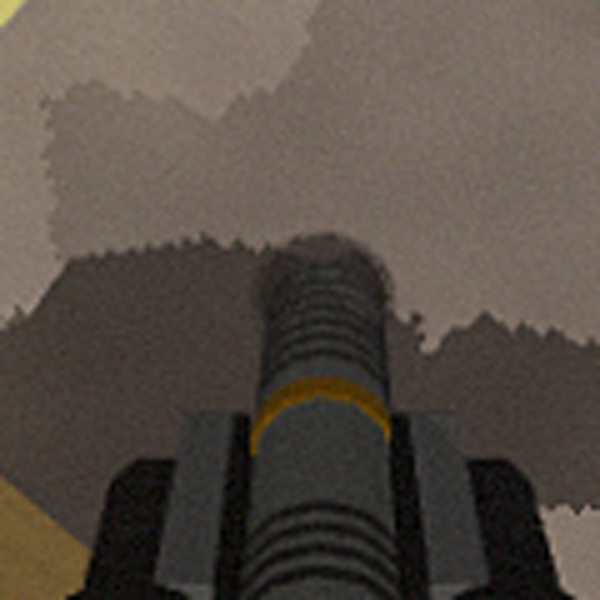

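Emit:
send_rows([
  [[-0.02, 0.02, -0.2, 0, 0, 0], [-0.02, 0.02, -0.4, 0, 0, 0], [-0.02, 0.02, -0.6, 0, 0, 0], [-0.02, 0.02, -0.8, 0, 0, 0], [-0.02, 0.02, -1, 0, 0, 0], [-0.02, 0.02, -1.2, 0, 0, 0], [-0.02, 0.02, -1.2, 0, 0, 0], [-0.02, 0.02, -1.2, 0, 0, 0]],
])

```text
clock: 26.7
tcp_pos: [0.4803, 0.0289, 0.1298]
orientation: [-0.0, 0.951, 0.308, 0.0]
wrist_force: [-0.7, 0.1, -0.9]
finger_gap: 0.0149
```

Emit:
send_rows([
  [[0, 0, -0.4, 0, 0, 0], [0, 0, -0.8, 0, 0, 0], [0, 0, -1.2, 0, 0, 0], [0, 0, -1.6, 0, 0, 0], [0, 0, -2, 0, 0, 0], [0, 0, -2, 0, 0, 0], [0, 0, -2, 0, 0, 0]],
])

```text
clock: 27.4
tcp_pos: [0.4802, 0.029, 0.1097]
orientation: [-0.0, 0.951, 0.308, 0.0]
wrist_force: [0.3, 0.3, -0.6]
finger_gap: 0.0148
```

Emit:
send_rows([
  [[0, 0, -0.3, 0, 0, 0], [0, 0, -0.6, 0, 0, 0], [0, 0, -0.9, 0, 0, 0], [0, 0, -1.2, 0, 0, 0], [0, 0, -1.2, 0, 0, 0], [0, 0, -1.2, 0, 0, 0]],
])

```text
clock: 28.0
tcp_pos: [0.4802, 0.029, 0.0977]
orientation: [-0.0, 0.951, 0.308, 0.0]
wrist_force: [0.0, -0.3, -1.2]
finger_gap: 0.0144
```

Emit:
send_rows([
  [[0, 0, -0.1, 0, 0, 0], [0, 0, -0.2, 0, 0, 0], [0, 0, -0.3, 0, 0, 0], [0, 0, -0.4, 0, 0, 0], [0, 0, -0.5, 0, 0, 0], [0, 0, -0.5, 0, 0, 0], [0, 0, -0.5, 0, 0, 0]],
])

```text
clock: 28.7
tcp_pos: [0.4807, 0.029, 0.094]
orientation: [0.0, 0.951, 0.309, 0.001]
wrist_force: [-2.7, -0.7, 8.1]
finger_gap: 0.0147
```

Emit:
send_rows([
  [[0, 0, -0.1, 0, 0, 0], [0, 0, -0.1, 0, 0, 0], [0, 0, -0.1, 0, 0, 0]],
])

```text
clock: 29.0
tcp_pos: [0.4809, 0.029, 0.0939]
orientation: [0.0, 0.951, 0.309, 0.001]
wrist_force: [-4.0, -1.1, 15.3]
finger_gap: 0.0146
```

Emit:
send_rows([
  [[0, 0, 0.1, 0, 0, 0], [0, 0, 0.1, 0, 0, 0], [0, 0, 0.1, 0, 0, 0], [0, 0, 0.1, 0, 0, 0], [0, 0, 0.1, 0, 0, 0], [0, 0, 0.1, 0, 0, 0], [0, 0, 0.1, 0, 0, 0], [0, 0, 0.1, 0, 0, 0]],
], jaw=1)

```text
clock: 29.8
tcp_pos: [0.4803, 0.029, 0.0928]
orientation: [-0.0, 0.951, 0.309, 0.0]
wrist_force: [0.6, 0.2, 0.7]
finger_gap: 0.0854
```

Emit:
send_rows([
  [[0, 0, 1, 0, 0, 0], [0, 0, 3, 0, 0, 0], [0, 0, 6, 0, 0, 0], [0, 0, 9, 0, 0, 0], [0, 0, 13, 0, 0, 0], [0, 0, 13, 0, 0, 0], [0, 0, 13, 0, 0, 0], [0, 0, 13, 0, 0, 0]],
])

```text
clock: 30.6
tcp_pos: [0.4798, 0.029, 0.2224]
orientation: [-0.0, 0.951, 0.308, -0.0]
wrist_force: [0.3, -0.3, 0.1]
finger_gap: 0.0852
```

```bash
python3 st.py; python3 look.py w15; python3 rod.py w15 480 29 92 127 8 85 130; python3 - <<'E'
from h import *
d=np.load('w15.npz'); w=d['w']*1000
m=(np.hypot(w[...,0]-480,w[...,1]-29)<14)&(w[...,2]<160); q=w[m];print('top z',q[:,2].max(), np.median(q[q[:,2]>q[:,2].max()-4][:,2]))
for n in('scene','top'):
    p=read_camera(n); save(p,n+'1')
    np.savez(n+'0.npz',w=cloud(p),img=p['img'])
a=cv2.imread('pics/scene1.png');cv2.imwrite('pics/s1b.png',cv2.resize(a[100:384,60:400],None,fx=2.1,fy=2.1))
a=cv2.imread('pics/w15.png');cv2.imwrite('pics/w15b.png',cv2.resize(a[130:280,180:330],None,fx=4,fy=4,interpolation=cv2.INTER_CUBIC))
E
python3 m.py
```

```text
30.6 [-0.107  0.135 -0.205  1.232  0.     2.407] [0.4798 0.029  0.2224] [ 0.3 -0.3  0.1] [-0.019 -0.01  -0.002]
y [ 5.869e-01 -8.097e-01 -6.000e-04] yaw -54.06 z [-6.e-04  3.e-04 -1.e+00]
tiltfix deg [-0.02 -0.03 -0.  ]
30.6 [0.4798 0.029  0.2224] [ 0.32 -0.34  0.07] [-0.019 -0.01  -0.002] 0.0852362816999559
stand 883 [array([ 495.1, -245.6]), array([42.3, 75.3]), np.float64(17.3)] 59.2
foot 21253 [array([497.2,  10.7]), array([151.5, 150.9]), np.float64(80.7)] 84.5
rack 7056 [array([505.5, 246.3]), array([ 72.2, 214.7]), np.float64(80.8)] 29.4
173 axis at mid [479.97  28.93] slope deg [0.52 0.41] rms 0.14 zmin 92.3
at z 85.0 [479.74  28.76]
at z 130.0 [480.16  29.08]
top z 131.23194097276763 129.43856496129615
bench 0.0005047696981347188
top foot 534 c 563.0 0.9 size 152.6 38.4 ang 89.9 z 85.7
top rack 2601 c 519.0 243.5 size 71.1 240.0 ang 80.9 z 30.5
top stand 781 c 480.4 -250.8 size 73.3 75.1 ang 16.8 z 60.3
top rod [383 236  16  11 137] [ 481.1 -251.8  160.3] max 164.1 all [ 481.3 -248.2  146.7]
top studs [177 184  10   9  63] [598.  230.5 112.8] max 117.6 all [597.  228.4 102.7]
top studs [167 252   8   7  45] [440.5 255.6  83.2] max 87.8 all [440.5 254.4  80.2]
bench -0.0016949783526380856
scene foot 2623 c 500.1 11.5 size 151.2 157.3 ang 80.7 z 83.2
scene rack 1542 c 522.2 243.8 size 73.5 245.1 ang 80.6 z 28.1
scene stand 753 c 483.8 -252.5 size 80.0 74.8 ang 15.6 z 58.2
scene rod [101 194  16  26 272] [ 486.1 -252.4  157.3] max 161.0 all [ 489.8 -252.5  134.7]
scene studs [299 146   6  10  54] [445.6 254.6  80.4] max 84.1 all [446.4 253.9  73.3]
scene studs [241 164  18  23  94] [471.   85.9  83. ] max 86.5 all [471.   85.9  83. ]
scene studs [325 172   8  21 132] [603.  229.4 110.3] max 113.4 all [604.5 228.3  89.8]
```

View pics/s1b.png

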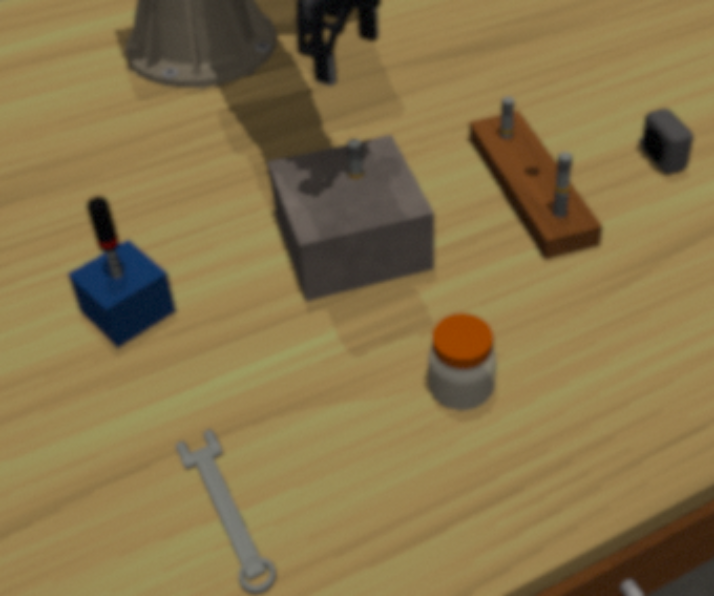

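View pics/w15b.png

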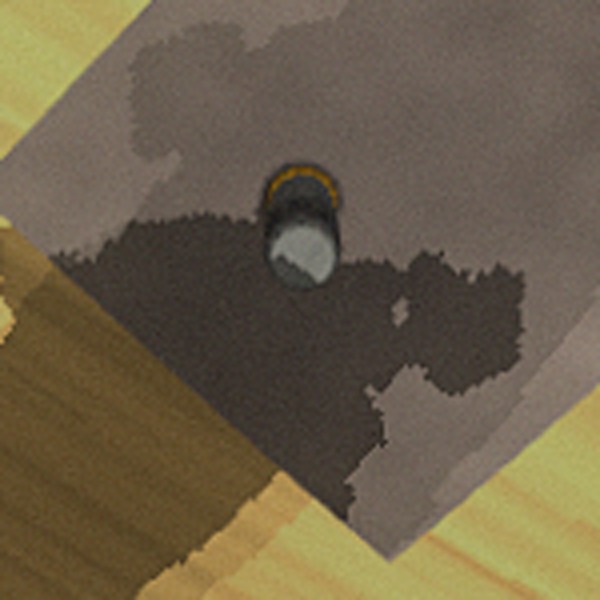

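The stud stands in the hole with the mark at the face and its top at 130 mm. The rod is upright in the stand, the other two studs are in the rack, and the tape, jar and wrench look undisturbed.

```bash
python3 -c "
from workcell import *
print(hand_in())"
```

```text
the job is handed in; nothing more can be done
None
```

The hole is 45 mm deep, so I set the medium stud in it and handed the job in at about 31 s of the 72 s allowed.

- **Measuring:** The rod's tip touched bottom about 40 mm above the bench, and I held it there for over a second at about 9–12 N. Contact with the stand's socket floor, a known height, gave the same depth to within about 0.2 mm.
- **Rod:** It went back into the blue stand, touched the socket floor and was let go. The last pictures show it upright, with its axis within about 0.5 mm of the stand's centre.
- **Stud:** The medium stud went in without touching the sides, was pushed to the bottom with about 15 N and let go. Its top measured 129–131 mm against an expected 130 mm. The yellow mark shows at the concrete face, and the stud tilts about 0.6° or less.
- **Everything else:** The short and long studs are still in their rack sockets. The tape, jar and wrench look the same in the before and after scene pictures. I checked those three by eye only and did not measure them.

One move went wrong along the way. With the rod in the gripper, the last joint reached its range limit on the way to the hole. The arm stopped 13 mm short with a 0.6° tilt. I turned the gripper, levelled it and carried on, with nothing touched. The scene camera reads about 3–4 mm off the other two in x, so I placed things by the wrist camera.

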